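Present the spouted dish over the dabba with its nutmeg centred

ROBOT

A 7-joint arm with a two-finger parallel gripper is mounted at the origin on the work surface. World frame = base frame: x ahead of the robot, y to its left, z up, the work surface at z = 0. Lengths are in mm, angles in rad, forces in N, time in s.
With the tool pointing down it reaches from about 400 to 850 mm from the base axis. Payload 10.4 kg.
Tool frame: the origin (TCP) lies midway between the tips of the shut fingers; the grasp point (between the pads) lies 19 mm behind it (ctrl.hold_point_z is the distance from the TCP to the grasp point, in mm); z points along the fingers, x is the direction in which the jaws open and shut, and the axes are right-handed (so a half turn about z gives the same grasp; the last joint's range is limited). The gripper opens to 87 mm and grips with 3 to 60 N. Pads are 19 mm wide; open, the fingers measure 117 mm over their backs; the gripper's body (75 mm by 190 mm) begins 51 mm behind the grasp point.
Start: joints at [-1.284, 0.332, -0.065, 1.46, 0.022, 1.35, -0.088], TCP at [190.53, 595.274, 222.576] pointing down, gripper open.
Joint ranges: [-2.6, 2.6], [-0.5, 2.12], [-1.47, 1.34], [0.16, 2.42], [-1.27, 4.41], [0.06, 2.06], [-2.6, 2.6]. Speed limits (rad/s): [2.22, 2.22, 2.79, 2.79, 3.14, 3.14, 3.14].

INTERFACE

Orientations are given as a unit quaternion [w, x, y, z].
In Python, from rig import ctrl gives the robot as it stands.
- The arm moves only by the tool send_rows, never from a script. Its argument "deltas" is a list that holds one entry, the list of rows, each a list of 4 numbers: the shift along the world's x, y, z in mm, then the turn about the world's z in rad. In form: [[[dx, dy, dz, yaw], ...]]. A call has 1 to 12 rows; each row shifts and turns the commanded pose from where the row before left it; what a row does not reach is not made up. A row lasts 1/8 s, in which the tool goes at most 62.5 mm and 10.7 degrees, less where a joint would pass 70% of its speed; a pose out of reach is approached as far as the arm can. A call with a gripper value outside its range is refused whole. "grip" is the opening, from -1 (shut) to 1 (fully open), so that 0 is half open, set as the call begins (left out, the last holds). The fingers move at their own pace and stop on an object; "newtons" is the grip in N (left out, the last holds). Time passes only in rows, so rows that do not move let the fingers close. It gives the time, the measured TCP pose, the force and the opening at its end, in the units of the state.
- ctrl.read_state(): the state, without advancing time (a new reading comes with each control period).
- ctrl.capture(name): name is "scene" or "top" or "wrist"; returns (picture, depth): 384x512x3 uint8, red, green, blue; 384x512 float32, mm along the optical axis (not along the pixel's ray), 0 where there is no reading.
- ctrl.camera_info(name): a dict with "mtx" (3x3 intrinsics, pixels), "R" (3x3) and "t" (3): a world point X has camera coordinates R X + t. Camera axes: x right, y down, z forward; pixel columns grow to the right and rows downward; lengths in mm; the calibration is good to about 2 mm. A picture is of the moment at which its call begins: read the wrist's pose just before it. camera_info takes no time and is no camera call; for the wrist camera it gives the pose at the moment of the call.
- ctrl.hand_in(): hands the job in, once; it reports no verdict.
Trained networks look in the newest picture that a camera, given by its name, has taken for a name from the list of things; names that differ only in an ending like _2 or _b are one class to them, and where a whole thing is asked for, a point or a joint stands for the part that bears it (a point fixed in the world has none). Each returns a list of dicts, best first, with "score" (0 to 1); they miss things now and then, are a little off and sometimes report something else, mostly with a low value. They report only what shows in the picture. A call takes as long as a camera call. They do not tell look-alikes from the thing itself.
- ctrl.outline_of(camera, query): "pixels" (384x512 bool, what is visible of it) and "point" ([column, row] in pixels, amid what is visible of it).
The state is a dict: "clock": time; "joints": joint angles; "joint_vel": joint speeds; "joint_efforts": joint torques, N m; "tool_pos": TCP position; "orientation": TCP orientation; "contact_force": force on the tool from outside, world axes, zero at the start; "moment": the same for the moment, N m; "opening": opening from 0.0 (shut) to 1.0 (fully open).
Only numpy, scipy, OpenCV 4.12 (cv2) and the standard library are available. Lean on these libraries where they do the work, as an engineer would, in place of code of your own. Each camera call takes 0.05 s, during which the arm holds its last target.

TASK

By its wooden bar, lift the spouted steel dish with the loose nutmeg out of the narrow pull-out tray, keeping it level so that the nutmeg stays in the middle and never rolls out against the rim, and turn it a quarter turn, towards the side where the open octagonal steel dabba stands, so that the spout points squarely across the tray's length and away from the tray. Finish while still holding the dish, level and still, nutmeg in the middle, with the spout tip over the middle of the dabba's mouth and the dish's underside a few centimetres clear above the dabba's rim. Leave the dabba, the two pinch pots, the salt shaker and the spatula undisturbed.

Things in the scene. Friction and masses are not known exactly. Their poses are not given: they have to be found in the camera images.
- pullout: (Sizes in mm.) Fixed low cupboard with a narrow tray pulled out towards the robot on one runner. Origin on the work surface under the tray; x along the tray into the cupboard, y across it to the left, z up. Tray 151 wide outside, 135 inside; walls on both long sides and at the robot's end (x = -190), their top 52 above the work surface. Cupboard: front at x = +175, 370 wide, top 112 high
- tray_floor (a point): Point on the tray's floor, 22 above the pull-out's origin; axes as the pull-out
- dish: Octagonal steel dish, 116 across flats, rim 24 high, about 0.28 kg, on the tray floor. Origin: centre of its underside; z up, x to its spout (starts pointing roughly along the tray into the cupboard). Inside: flat middle 20 across at height 4, then faces rising outwards 10 degrees. Open spout 36 wide. A fixed arch spans it along its y, posts at y = +/-59. Can be turned only above the tray walls
- dish_bar (a point): Midpoint of the arch's wooden bar (14 wide in dish x, 122 long in dish y, 16 high), 85 above the dish's underside, straight over the dish's middle; axes as the dish. Grasp point, from above, fingers closing along dish x; the dish balances within 5 mm of it
- spout_tip (a point): End of the spout, 95 along dish x from the dish's centre, at the channel's floor, 12 above the dish's underside; axes as the dish
- nutmeg_center (a point): Centre of the nutmeg, a loose brown ball 26 in diameter, 12 g, that lies in the flat middle of the dish and rolls freely; its centre is 17 above the dish's underside when it lies in the middle
- dabba: Loose open octagonal steel tin (no lid), 113 across flats, 65 high, 0.4 kg, standing on the work surface to the left or to the right of the tray; origin at the centre of its underside
- dabba_mouth (a point): Centre of the dabba's open mouth, level with its rim, 65 above its underside
- shaker: Bystander: glass salt shaker with steel cap, 46 in diameter, 84 high, on the work surface on the other side of the tray from the dabba; origin at the centre of its underside
- pot_a: Bystander: white ceramic pinch pot, 54 in diameter, 34 high, in the tray between the dish and the cupboard; origin at the centre of its underside
- pot_b: Bystander: second pinch pot, the same, beside the first
- spatula: Bystander: orange silicone spatula with a wooden handle, 260 long, flat on the work surface to the right of the tray
Mind the look-alikes: they are no part of the job. Leave any green look-alike of the dabba alone.

How it is judged:
By the outcome, as a careful person would: the job done as asked, in the order asked, and still so for the second after the job is handed in, while the arm keeps its last pose, push and grip.
It also fails if it takes over 45 s, if anything falls off the work surface, if the arm or the gripper's body presses on something with over 40 N, if the wrist force passes 120 N, or if a joint passes its speed limit or range.

## Working session

There is one attempt and no reset: what is moved stays moved. The work goes in short steps, Python scripts to look and compute and a tool call to move; the robot and the scene stay as the last step left them, time stands still between calls to the robot, and variables do not carry over. Pictures are saved under pics/ and viewed, and the job is handed in when it is done.

Besides the shell and the picture viewer there is one more tool, called after "Request:" as a command line: name --argument value ..., lists and objects as JSON in quotes. send_rows: Moves the arm, as the interface text tells. Its arguments: {"type":"object","properties":{"deltas":{"type":"array"},"grip":{"type":"number"},"newtons":{"type":"number"}},"required":["deltas"]}

```bash
mkdir -p pics
python3 - <<'E'
from rig import ctrl
import cv2,numpy as np
s=ctrl.read_state();print(s)
for c in("scene","top"):
    p,d=ctrl.capture(c);cv2.imwrite(f"pics/{c}0.png",p[:,:,::-1]);np.save(f"pics/{c}0.npy",d)
    i=ctrl.camera_info(c);print(c,{k:np.round(v,3).tolist() for k,v in i.items()})
    for q in("dish","dish_bar","dabba","nutmeg_center","spout_tip"):
        for r in ctrl.outline_of(c,q)[:3]:print(c,q,round(r['score'],2),r['point'],r['pixels'].sum())
E
```

```text
{'clock': 0.0, 'joints': array([-1.28361612,  0.33285961, -0.06468609,  1.46094354,  0.02158333,
        1.34981551, -0.08847178]), 'joint_vel': array([-0.00030843,  0.00031574,  0.00047081, -0.00012419, -0.00075628,
        0.00109591, -0.00021657]), 'joint_efforts': array([ 1.29837159e-05, -6.23242450e+01,  2.46074237e-02, -3.89914441e+01,
       -6.13384880e-02,  3.96232784e-02,  1.15737930e-04]), 'tool_pos': array([190.42706118, 594.90597545, 221.76046071]), 'orientation': array([ 4.11237174e-04,  8.07718341e-01,  5.89568180e-01, -5.23516401e-04]), 'contact_force': array([-1.02254484, -0.56973568,  0.27196206]), 'moment': array([ 0.00058363, -0.0484787 ,  0.03740981]), 'opening': 0.9987725925164461}
scene {'mtx': [[372.128, 0.0, 251.314], [0.0, 372.128, 187.953], [0.0, 0.0, 1.0]], 'R': [[-0.734, 0.679, 0.014], [0.544, 0.6, -0.587], [-0.407, -0.423, -0.809]], 't': [488.169, -155.549, 1232.837]}
scene dish 0.8 [280.6, 208.4] 1756
scene dish_bar 0.88 [280.6, 205.7] 1679
scene dabba 0.91 [247.1, 158.5] 1309
scene dabba 0.67 [189.4, 174.2] 1501
scene dabba 0.56 [217.4, 91.1] 1061
scene nutmeg_center 0.63 [286.7, 204.6] 58
scene spout_tip 0.85 [281.4, 209.3] 1642
scene spout_tip 0.43 [246.7, 159.5] 1350
top {'mtx': [[375.577, 0.0, 255.804], [0.0, 375.577, 193.986], [0.0, 0.0, 1.0]], 'R': [[0.011, -1.0, 0.023], [-0.989, -0.014, -0.146], [0.146, -0.021, -0.989]], 't': [-163.06, 549.974, 1163.258]}
top dish 0.77 [226.7, 210.9] 1300
top dish_bar 0.87 [224.3, 210.1] 1249
top dabba 0.81 [386.4, 268.3] 1344
top dabba 0.68 [291.1, 226.1] 1085
top nutmeg_center 0.55 [227.3, 211.1] 1328
top nutmeg_center 0.39 [237.4, 130.9] 10218
top spout_tip 0.62 [224.9, 214.9] 1317
```

View pics/scene0.png

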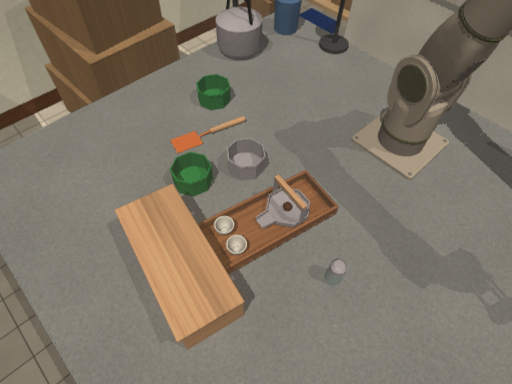

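View pics/top0.png

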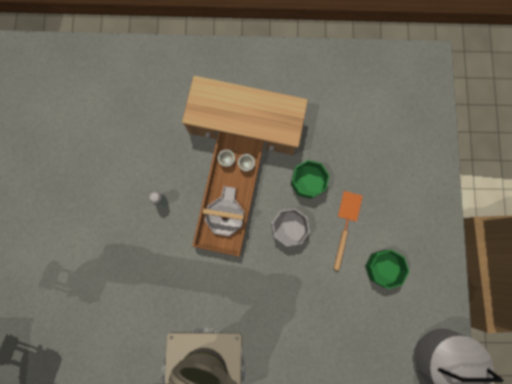

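Run:
```python
import cv2
a=cv2.imread('pics/top0.png');cv2.imwrite('pics/top0c.png',cv2.resize(a[120:300,160:430],None,fx=2.9,fy=2.9,interpolation=cv2.INTER_CUBIC))
a=cv2.imread('pics/scene0.png');cv2.imwrite('pics/scene0c.png',cv2.resize(a[70:260,160:370],None,fx=3,fy=3,interpolation=cv2.INTER_CUBIC))
```

```text
(no output)
```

View pics/top0c.png

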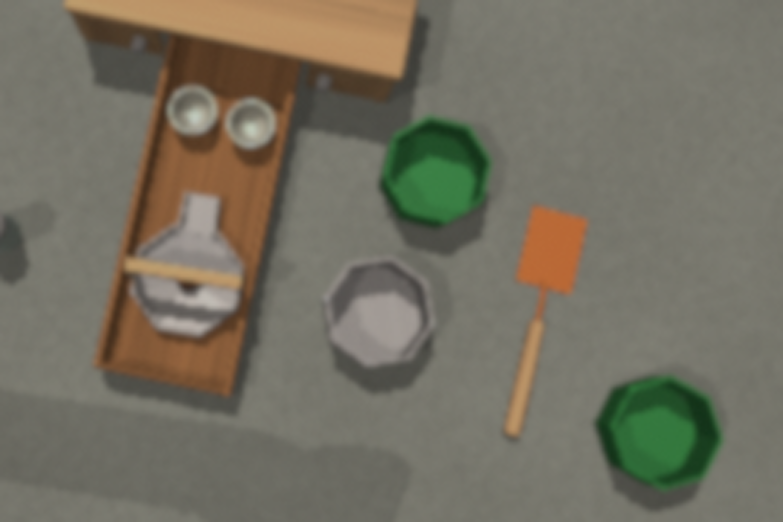

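View pics/scene0c.png

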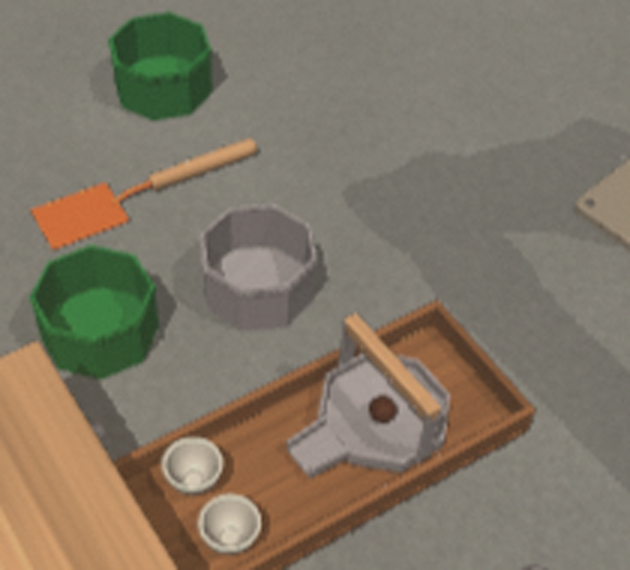

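The candidates: steel dabba at top (291,229), open and undecorated; green look-alikes at top (311,180) and (387,268). The only steel dish with a bar is at top (225,214), with the bar from (203,211) to (242,217). The spout points up the image towards the pots, so the dabba is on the tray's right. Next I measure.

```bash
cat > h.py <<'E'
from rig import ctrl
import cv2,numpy as np
def world(c,d,info=None):
    i=info or ctrl.camera_info(c);K=i['mtx'];v,u=np.mgrid[:384,:512]
    P=np.stack([(u-K[0,2])/K[0,0]*d,(v-K[1,2])/K[1,1]*d,d],-1)
    return (P-i['t'])@i['R']
def fitbar(W,m,lo,hi):
    P=W[m&(W[...,2]>lo)&(W[...,2]<hi)]
    r=cv2.minAreaRect(P[:,:2].astype(np.float32));
    med=np.median(P,0); uu=np.linalg.svd(P[:,:2]-P[:,:2].mean(0))[2][0]
    return len(P),r,med,np.degrees(np.arctan2(uu[1],uu[0]))
E
python3 - <<'E'
from h import *
np.set_printoptions(precision=1,suppress=True)
for c in("scene","top"):
    p,d=ctrl.capture(c);W=world(c,d)
    hsv=cv2.cvtColor(p,cv2.COLOR_RGB2HSV)
    i=ctrl.camera_info(c);print(c,'cam',-i['R'].T@i['t'])
    for q in("dish","dabba","pot_a","shaker"):
        for r in ctrl.outline_of(c,q)[:3]:
            m=r['pixels']&(d>0);col=np.median(hsv[m],0)
            P=W[m];print(q,round(r['score'],2),r['point'],'hsv',col,'zpct',np.percentile(P[:,2],[5,50,95,99]))
            if q=="dabba" and col[1]<60:
                z=P[:,2];top=P[(z>52)&(z<75)]
                (cx,cy),rad=cv2.minEnclosingCircle(top[:,:2].astype(np.float32));print('  dabba rim',len(top),cx,cy,rad,np.median(top[:,2]),cv2.minAreaRect(top[:,:2].astype(np.float32)))
            if q=="dish":
                mm=cv2.dilate(m.astype(np.uint8),np.ones((9,9)))>0
                print('  bar',fitbar(W,mm&(d>0),95,130))
                lo=P[P[:,2]<60];print('  low',lo.mean(0),cv2.minAreaRect(lo[:,:2].astype(np.float32)))
    # tray walls: brown, z in 40..60
    br=(hsv[...,0]<20)&(hsv[...,1]>80)&(d>0)&(W[...,2]>10)&(W[...,2]<60)&(np.hypot(W[...,0]-500,W[...,1])<350)
    n,l,st,ce=cv2.connectedComponentsWithStats(br.astype(np.uint8));k=1+np.argmax(st[1:,4])
    P=W[l==k];print('tray',st[k],cv2.minAreaRect(P[:,:2].astype(np.float32)),np.percentile(P[:,2],[5,50,95]))
    wl=P[P[:,2]>42];print(' walls',len(wl),cv2.minAreaRect(wl[:,:2].astype(np.float32)))
    tp=(hsv[...,1]>60)&(hsv[...,0]<25)&(d>0)&(W[...,2]>95)&(W[...,2]<125)
    n,l,st,ce=cv2.connectedComponentsWithStats(tp.astype(np.uint8))
    for k in range(1,n):
        if st[k,4]>60:
            Q=W[l==k];print(' high',st[k],cv2.minAreaRect(Q[:,:2].astype(np.float32)),np.median(Q[:,2]))
E
```

```text
scene cam [944.6 283.5 899.8]
dish 0.85 [282.7, 207.2] hsv [ 10.  27. 148.] zpct [ 26.9  34.5 115.3 116.7]
  bar (316, ((479.2867431640625, -54.303749084472656), (123.15892791748047, 15.9518461227417), 81.36430358886719), array([482.1, -49.2, 113.9]), np.float64(81.6791008781188))
  low [494.  -59.2  34.3] ((483.45281982421875, -52.81507873535156), (172.22181701660156, 122.19456481933594), 21.85828399658203)
dish 0.42 [192.9, 137.1] hsv [ 10. 173. 202.] zpct [-1.   3.8 19.1 21.3]
  bar (0, ((0.0, 0.0), (0.0, 0.0), 0.0), array([nan, nan, nan]), np.float64(0.0))
  low [ 471.  -453.6    6.5] ((440.0959777832031, -447.603759765625), (76.19470977783203, 258.2591552734375), 75.4379653930664)
dabba 0.81 [217.4, 91.4] hsv [ 62. 113.  86.] zpct [ 1.9 33.3 64.1 66.3]
dabba 0.78 [191.1, 174.1] hsv [ 59. 113.  87.] zpct [ 2.3 27.5 64.8 66.8]
dabba 0.64 [245.8, 158.6] hsv [ 10.  25. 112.] zpct [ 2.6 28.  64.3 66.4]
  dabba rim 274 447.2135314941406 -262.1264953613281 59.34056854248047 61.276434250964186 ((445.9510498046875, -261.90533447265625), (114.09307861328125, 112.32908630371094), 6.2666034
[... 1644 characters left out ...]
38.7 57.7 60. ]
shaker 0.46 [159.2, 197.0] hsv [ 19.  20. 109.] zpct [ 1.  74.9 85.3 87.4]
tray [ 192  131   72  125 3711] ((561.8602294921875, -68.36919403076172), (151.21966552734375, 389.8894348144531), 78.82100677490234) [17.8 22.4 52.6]
 walls 733 ((557.2156372070312, -67.40337371826172), (151.19664001464844, 380.3902282714844), 78.80362701416016)
 high [ 182   75  125   73 5868] ((806.5380249023438, -116.76681518554688), (369.9038391113281, 162.10723876953125), 78.71858215332031) 111.66728725351025
 high [202 208  41  12 200] ((481.2336120605469, -54.829715728759766), (122.61907196044922, 14.751937866210938), 81.50263214111328) 113.90475911376139
  return _methods._mean(a, axis=axis, dtype=dtype,
  ret = um.true_divide(
h.py:10: RuntimeWarning: Mean of empty slice.
  med=np.median(P,0); uu=np.linalg.svd(P[:,:2]-P[:,:2].mean(0))[2][0]
```

Request:
send_rows --deltas '[[[20,-22,0,-0.059],[20,-22,0,-0.059],[20,-22,0,-0.059],[20,-22,0,-0.059],[20,-22,0,-0.059],[20,-22,0,-0.059],[20,-22,0,-0.059],[20,-22,0,-0.059],[20,-22,0,-0.059],[20,-22,0,-0.059],[20,-22,0,-0.059],[20,-22,0,-0.059]]]' --grip 1

```text
clock: 2.6
tool_pos: [431.8, 329.8, 222.6]
orientation: [-0.0, 0.963, 0.271, 0.0]
contact_force: [-0.8, -0.1, -0.6]
opening: 1.001
```

Request:
send_rows --deltas '[[[4,-34,0,-0.059],[4,-34,0,-0.059],[4,-34,0,-0.059],[4,-34,0,-0.059],[4,-34,0,-0.059],[4,-34,0,-0.059],[4,-34,0,-0.059],[4,-34,0,-0.059],[4,-34,0,-0.059],[4,-34,0,-0.059],[4,-34,0,-0.059],[4,-12,0,-0.059]]]'

```text
clock: 4.1
tool_pos: [478.6, -57.7, 222.7]
orientation: [0.0, 0.997, -0.081, 0.0]
contact_force: [0.6, 0.8, -0.3]
opening: 1.001
```

Request:
send_rows --deltas '[[[0,0,0,0],[0,0,0,0]]]'

```text
clock: 4.35
tool_pos: [478.5, -53.6, 222.4]
orientation: [-0.0, 0.997, -0.076, -0.0]
contact_force: [-0.2, 0.6, -0.8]
opening: 1.0
```

Run:
```python
from h import *
np.set_printoptions(precision=2,suppress=True)
s=ctrl.read_state();print(s['clock'],s['tool_pos'],s['orientation'],s['opening'],s['contact_force'])
c="wrist";i=ctrl.camera_info(c);p,d=ctrl.capture(c);W=world(c,d,i);cv2.imwrite("pics/w1.png",p[:,:,::-1])
print(-i['R'].T@i['t'])
for q in("dish","dish_bar","dabba","nutmeg_center","spout_tip"):
    for r in ctrl.outline_of(c,q)[:3]:
        m=r['pixels']&(d>0);print(q,round(r['score'],2),r['point'],m.sum(),np.median(W[m],0))
hsv=cv2.cvtColor(p,cv2.COLOR_RGB2HSV)
tp=(hsv[...,1]>60)&(hsv[...,0]<25)&(d>0)&(W[...,2]>95)&(W[...,2]<125)
n,l,st,ce=cv2.connectedComponentsWithStats(tp.astype(np.uint8))
for k in range(1,n):
    if st[k,4]>100: Q=W[l==k];Q=Q[Q[:,2]>108];print(st[k],cv2.minAreaRect(Q[:,:2].astype(np.float32)),np.median(Q[:,2]))
```

```text
4.35 [478.53 -53.6  222.41] [-0.    1.   -0.08 -0.  ] 1.0001925006135741 [-0.17  0.55 -0.79]
[491.93  28.52 384.07]
dish 0.87 [262.0, 173.1] 10603 [484.95 -59.06  32.87]
dish_bar 0.72 [263.7, 171.2] 10441 [485.23 -58.79  32.83]
dabba 0.75 [346.1, 323.2] 796 [ 570.01 -286.11   29.85]
dabba 0.66 [253.5, 322.1] 2921 [ 437.22 -278.31    4.55]
spout_tip 0.57 [259.5, 173.7] 10418 [485.17 -59.02  32.83]
[ 248  122   18  131 2037] ((480.0457458496094, -56.47520065307617), (121.26234436035156, 14.781460762023926), 81.33028411865234) 114.46959122201206
```

View pics/w1.png

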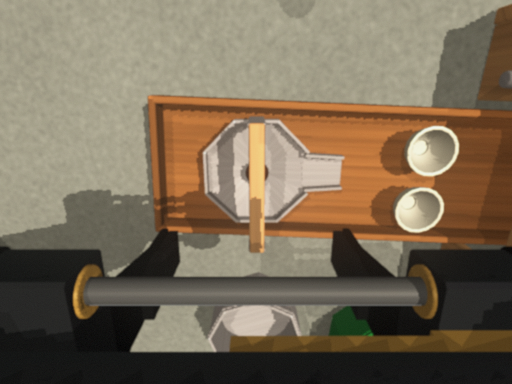

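The wrist view agrees: the bar runs down column 257, rows 122–252, the nutmeg sits under it at about (257,172), and the spout points right to the pots. I descend now.

Request:
send_rows --deltas '[[[0.6,-0.6,-15,0],[0.6,-0.6,-20,0],[0.5,-0.3,-20,0],[0,0,-20,0],[0,0,-15,0],[0,0,-12,0],[0,0,-10,0],[0,0,-8,0],[0,0,-7,0],[0,0,-4,0],[0,0,-3,0],[0,0,0,0]]]'

```text
clock: 6.15
tool_pos: [480.2, -56.3, 88.5]
orientation: [0.0, 0.997, -0.077, -0.0]
contact_force: [-0.2, 0.6, -0.3]
opening: 1.0
```

Request:
send_rows --deltas '[[[0,0,0,0],[0,0,0,0]]]'

```text
clock: 6.4
tool_pos: [480.4, -56.2, 88.8]
orientation: [-0.0, 0.997, -0.077, 0.0]
contact_force: [-0.5, 0.1, 0.3]
opening: 0.997
```

Run:
```python
from h import *
np.set_printoptions(precision=2,suppress=True)
s=ctrl.read_state();print(s['clock'],s['tool_pos'],s['orientation'],s['opening'],s['contact_force'])
c="wrist";p,d=ctrl.capture(c);cv2.imwrite("pics/w2.png",p[:,:,::-1])
```

```text
6.4 [480.38 -56.21  88.77] [-0.    1.   -0.08  0.  ] 0.9971643747562747 [-0.51  0.06  0.27]
```

View pics/w2.png

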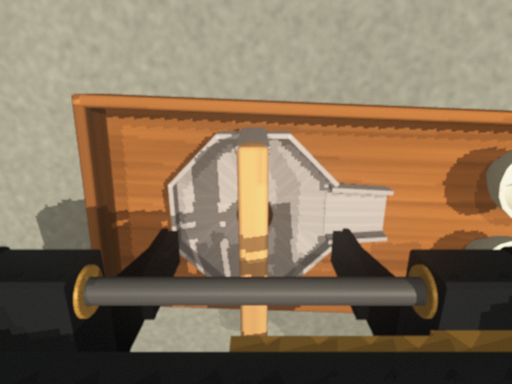

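Request:
send_rows --deltas '[[[0,0.8,0,0],[0,0,0,0],[0,0,0,0],[0,0,0,0],[0,0,0,0],[0,0,0,0],[0,0,0,0],[0,0,0,0]]]' --grip -1 --newtons 12

```text
clock: 7.45
tool_pos: [480.2, -55.4, 88.6]
orientation: [-0.0, 0.997, -0.077, 0.0]
contact_force: [-2.0, 1.1, 2.0]
opening: 0.171
```

Request:
send_rows --deltas '[[[0,0,0,0],[0,0,0,0],[0,0,0,0],[0,0,0,0]]]' --newtons 40

```text
clock: 7.95
tool_pos: [480.1, -55.4, 88.5]
orientation: [-0.0, 0.997, -0.077, -0.0]
contact_force: [-0.2, -0.2, -1.7]
opening: 0.156
```

```bash
cat > look.py <<'E'
from h import *
import sys
np.set_printoptions(precision=2,suppress=True)
t=sys.argv[1]
s=ctrl.read_state();print(s['clock'],s['tool_pos'],s['orientation'],s['opening'],s['contact_force'],s['moment'])
ims=[]
for c in("scene","wrist"):
    p,d=ctrl.capture(c);b=p[:,:,::-1]
    if c=="scene":b=cv2.resize(b[100:292,170:426],(512,384),interpolation=cv2.INTER_CUBIC)
    ims.append(b)
cv2.imwrite(f"pics/{t}.png",cv2.resize(np.hstack(ims),(800,300)))
E
python3 look.py g1
```

```text
7.95 [480.13 -55.4   88.51] [-0.    1.   -0.08 -0.  ] 0.15589478435369583 [-0.21 -0.18 -1.68] [-0.01  0.21  0.03]
```

View pics/g1.png

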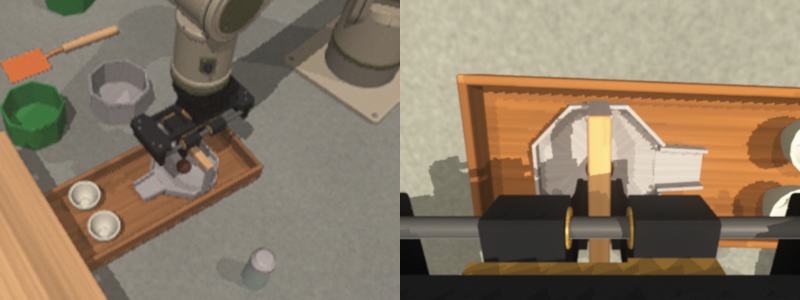

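Gripped: the opening is 13.6 mm, matching the 14 mm bar, and the nutmeg is still in the middle. I lift gently.

Request:
send_rows --deltas '[[[0,0,1,0],[0,0,3,0],[0,0,6,0],[0,0,9,0],[0,0,11,0],[0,0,12,0],[0,0,12,0],[0,0,10,0],[0,0,7,0],[0,0,4,0],[0,0,2,0],[0,0,1,0]]]'

```text
clock: 9.55
tool_pos: [480.1, -55.4, 166.4]
orientation: [0.0, 0.997, -0.077, -0.0]
contact_force: [0.1, 0.6, -3.6]
opening: 0.151
```

```bash
python3 look.py g2
```

```text
9.55 [480.09 -55.43 166.43] [ 0.    1.   -0.08 -0.  ] 0.1513944273833881 [ 0.12  0.59 -3.6 ] [-0.09  0.03 -0.02]
```

View pics/g2.png

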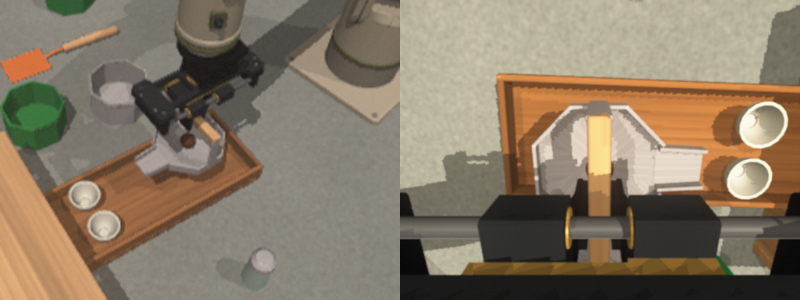

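Request:
send_rows --deltas '[[[0,0,0,-0.02],[0,0,0,-0.04],[0,0,0,-0.06],[0,0,0,-0.076],[0,0,0,-0.076],[0,0,0,-0.076],[0,0,0,-0.076],[0,0,0,-0.076],[0,0,0,-0.076],[0,0,0,-0.076],[0,0,0,-0.076],[0,0,0,-0.076]]]'

```text
clock: 11.15
tool_pos: [480.2, -55.4, 166.4]
orientation: [0.0, 0.886, -0.463, -0.0]
contact_force: [0.8, -0.0, -3.3]
opening: 0.154
```

Request:
send_rows --deltas '[[[0,0,0,-0.076],[0,0,0,-0.076],[0,0,0,-0.076],[0,0,0,-0.076],[0,0,0,-0.076],[0,0,0,-0.076],[0,0,0,-0.076],[0,0,0,-0.076],[0,0,0,-0.076],[0,0,0,-0.06],[0,0,0,-0.04],[0,0,0,-0.02]]]'

```text
clock: 12.65
tool_pos: [480.2, -55.4, 166.5]
orientation: [-0.0, -0.635, 0.772, 0.0]
contact_force: [-0.0, -1.0, -3.7]
opening: 0.15
```

```bash
python3 look.py g3
python3 - <<'E'
from h import *
np.set_printoptions(precision=1,suppress=True)
s=ctrl.read_state();q=s['orientation'];print('yaw',np.degrees(2*np.arctan2(q[2],q[1])),s['joints'])
p,d=ctrl.capture("top");W=world("top",d);cv2.imwrite("pics/t3.png",cv2.resize(p[120:300,160:430,::-1],None,fx=2.9,fy=2.9,interpolation=cv2.INTER_CUBIC))
m=(d>0)&(np.hypot(W[...,0]-446.5,W[...,1]+262)<75)
print([ (lo,m[(W[...,2]>lo)&(W[...,2]<lo+10)].sum()) for lo in range(0,120,10)])
R=W[m&(W[...,2]>56)&(W[...,2]<75)]
print(len(R),cv2.minEnclosingCircle(R[:,:2].astype(np.float32)),cv2.minAreaRect(R[:,:2].astype(np.float32)),np.median(R[:,2]))
E
```

```text
12.65 [480.15 -55.45 166.46] [-0.   -0.64  0.77  0.  ] 0.14977346623238197 [-0.01 -1.05 -3.71] [-0.05  0.18  0.06]
yaw 258.9650445791235 [-0.6  0.   0.6  1.9 -0.   1.2 -1.7]
[(0, np.int64(983)), (10, np.int64(28)), (20, np.int64(30)), (30, np.int64(24)), (40, np.int64(18)), (50, np.int64(39)), (60, np.int64(157)), (70, np.int64(1)), (80, np.int64(0)), (90, np.int64(0)), (100, np.int64(0)), (110, np.int64(0))]
183 ((448.619873046875, -263.4306640625), 60.27247619628906) ((448.747802734375, -263.82305908203125), (112.38912200927734, 112.74533081054688), 54.83340835571289) 63.04033118028786
```

View pics/g3.png

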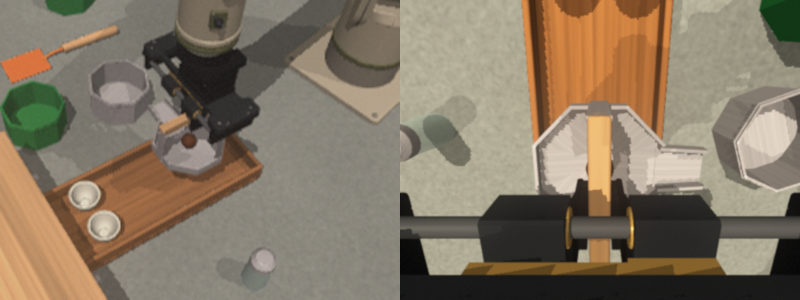

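View pics/t3.png

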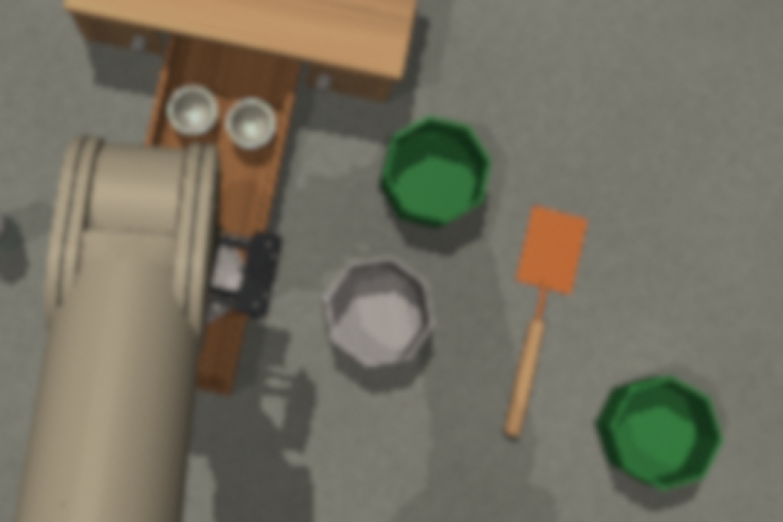

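Request:
send_rows --deltas '[[[-0.1,-1,0,0],[-0.25,-2,0,0],[-0.4,-3,0,0],[-0.5,-4,0,0],[-0.6,-5,0,0],[-0.75,-6,0,0],[-0.75,-6,0,0],[-0.75,-6,0,0],[-0.75,-6,0,0],[-0.75,-6,0,0],[-0.75,-6,0,0],[-0.75,-6,0,0]]]'

```text
clock: 14.3
tool_pos: [473.1, -112.8, 166.6]
orientation: [-0.0, -0.636, 0.772, -0.0]
contact_force: [0.7, 0.4, -2.5]
opening: 0.155
```

Request:
send_rows --deltas '[[[-0.75,-6,0,0],[-0.75,-6,0,0],[-0.75,-6,0,0],[-0.75,-6,0,0],[-0.75,-6,0,0],[-0.75,-6,0,0],[-0.75,-6,0,0],[-0.6,-5,0,0],[-0.5,-4,0,-0.001],[-0.4,-3,0,-0.001],[-0.25,-2,0,-0.001],[-0.1,-1,0,0]]]'

```text
clock: 15.8
tool_pos: [466.0, -169.4, 166.6]
orientation: [-0.0, -0.635, 0.773, -0.0]
contact_force: [-1.2, 0.9, -3.8]
opening: 0.159
```

Request:
send_rows --deltas '[[[0,0,0,0],[0,0,0,0],[0,0,0,0],[0,0,0,0]]]'

```text
clock: 16.3
tool_pos: [466.0, -169.4, 166.6]
orientation: [-0.0, -0.635, 0.773, -0.0]
contact_force: [0.3, -0.1, -4.5]
opening: 0.153
```

Run:
```python
from h import *
np.set_printoptions(precision=1,suppress=True)
s=ctrl.read_state();q=s['orientation'];print(s['clock'],s['tool_pos'],'yaw',np.degrees(2*np.arctan2(q[2],q[1]))-360,s['contact_force'],s['opening'])
for c in("scene","top","wrist"):
    i=ctrl.camera_info(c);p,d=ctrl.capture(c);W=world(c,d,i);np.savez(f"pics/f_{c}.npz",p=p,W=W)
    b=p[:,:,::-1];cv2.imwrite(f"pics/f_{c}.png",cv2.resize(b[110:270,170:370] if c=="scene" else b[150:300,190:390] if c=="top" else b,(600,450),interpolation=cv2.INTER_CUBIC))
    for qn in("dish","nutmeg_center","dabba"):
        for r in ctrl.outline_of(c,qn)[:3]:
            m=r['pixels']&(W[...,2]>-20);P=W[m];print(c,qn,round(r['score'],2),r['point'],m.sum(),np.median(P,0),np.percentile(P[:,2],[2,98]))
```

```text
16.3 [ 466.  -169.4  166.6] yaw -101.17698183037731 [ 0.3 -0.1 -4.5] 0.15287738499499662
scene dish 0.86 [257.2, 162.2] 1182 [ 476.  -167.2  110.8] [103.5 193.6]
scene nutmeg_center 0.5 [261.6, 159.0] 64 [ 468.3 -165.4  124.9] [115.3 131.8]
scene dabba 0.91 [216.6, 88.9] 929 [ 315.1 -571.9   33.5] [ 2.2 64.7]
scene dabba 0.76 [236.4, 157.7] 581 [ 465.8 -293.9   27.9] [ 1.1 66.5]
scene dabba 0.55 [190.6, 172.2] 1425 [ 598.6 -338.3   27.2] [ 1.2 65.9]
top dabba 0.86 [301.9, 234.9] 389 [ 426.2 -300.1    6.4] [-1.8 68.8]
top dabba 0.76 [388.8, 267.7] 1309 [ 321.4 -580.9    7.1] [-1. 67.]
top dabba 0.73 [311.2, 178.1] 1044 [ 613.5 -335.8    5.7] [-1.2 66.8]
wrist dish 0.79 [263.2, 204.8] 20901 [ 476.  -179.9  111.2] [104.9 193.5]
wrist dish 0.54 [111.2, 112.6] 42505 [555.7 -46.6  21.9] [20.1 52.2]
wrist dish 0.41 [377.9, 163.6] 8203 [ 456.7 -294.8   20.3] [ 2.3 65.3]
wrist nutmeg_center 0.46 [271.5, 214.9] 85 [ 466.6 -180.6  121.3] [104. 191.]
wrist dabba 0.97 [410.9, 24.3] 8535 [ 574.5 -334.5   14.5] [ 2.1 65.3]
wrist dabba 0.96 [385.6, 164.1] 8430 [ 456.3 -294.3   21.5] [ 2.3 65.4]
```

View pics/f_scene.png

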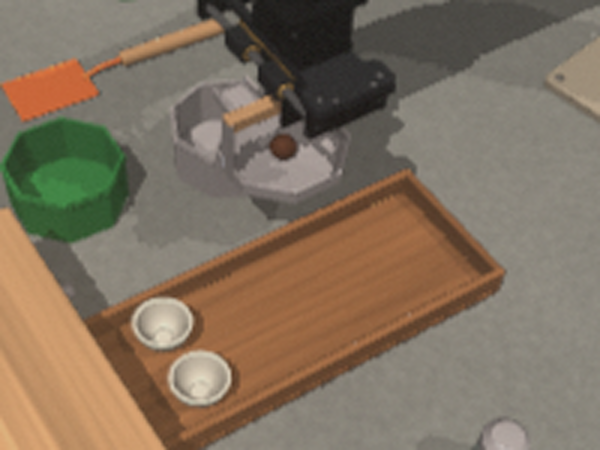

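View pics/f_wrist.png

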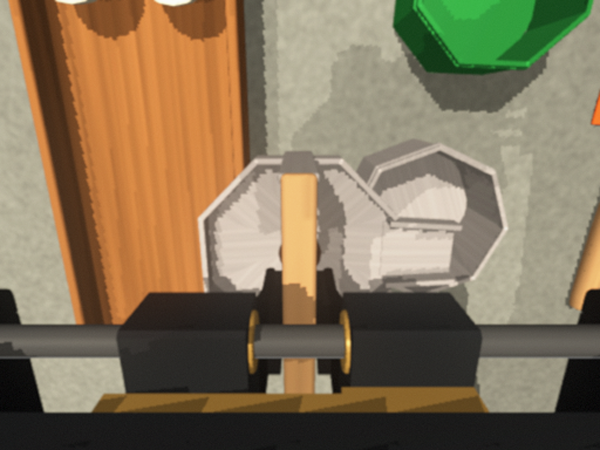

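View pics/f_top.png

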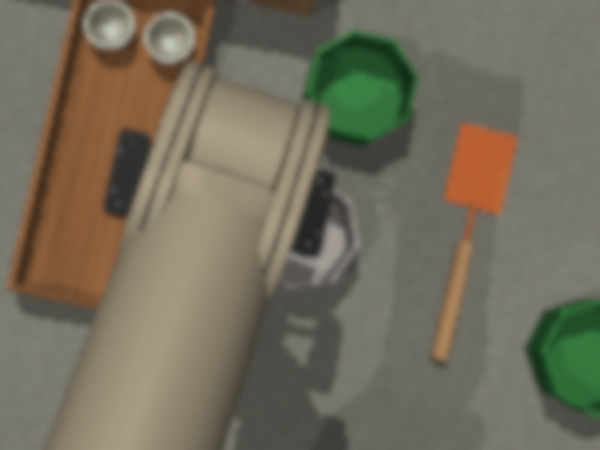

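The nutmeg is under the bar at the dish's middle, and the spout is over the dabba. As a check, I measure the spout tip, rim level and dabba centre in the same wrist picture.

Run:
```python
import numpy as np,cv2
np.set_printoptions(precision=1,suppress=True)
th=np.radians(-101.18);ex=np.array([np.cos(th),np.sin(th)]);ey=np.array([-ex[1],ex[0]]);C=np.array([466.,-169.4])
for c in("wrist","scene"):
    f=np.load(f"pics/f_{c}.npz");W=f['W'];p=f['p'];hsv=cv2.cvtColor(p,cv2.COLOR_RGB2HSV)
    L=np.stack([(W[...,:2]-C)@ex,(W[...,:2]-C)@ey,W[...,2]],-1)
    g=hsv[...,1]<70
    sp=L[g&(L[...,0]>65)&(L[...,0]<125)&(abs(L[...,1])<30)&(L[...,2]>100)&(L[...,2]<135)]
    print(c,'spout n',len(sp),'x max',np.percentile(sp[:,0],[90,99,100]),'y',sp[:,1].min(),sp[:,1].max(),'z',np.percentile(sp[:,2],[2,50,98]))
    # dish interior/rim plane: radius 45-62
    r=np.hypot(L[...,0],L[...,1]);m=g&(r<66)&(L[...,2]>116)&(L[...,2]<132)&(r>50)
    Q=L[m];A=np.c_[Q[:,:2],np.ones(len(Q))];k=np.linalg.lstsq(A,Q[:,2],rcond=None)[0];print(' rim',len(Q),'tilt deg',np.degrees(np.arctan(k[:2])),'z',k[2], 'x',Q[:,0].min(),Q[:,0].max(),'y',Q[:,1].min(),Q[:,1].max())
    br=(p[...,0]<110)&(hsv[...,1]>90)&(hsv[...,0]<15)&(r<55)&(L[...,2]>105)&(L[...,2]<140)
    n,l,st,ce=cv2.connectedComponentsWithStats(br.astype(np.uint8))
    for j in range(1,n):
        if st[j,4]>15:print(' nut',st[j],np.median(L[l==j],0),L[l==j].min(0),L[l==j].max(0))
    wp=W[g&(np.hypot(W[...,0]-447,W[...,1]+262)<75)&(W[...,2]>58)&(W[...,2]<72)]
    # fit circle-ish: octagon vertices; least squares circle
    A=np.c_[2*wp[:,:2],np.ones(len(wp))];s=np.linalg.lstsq(A,(wp[:,:2]**2).sum(1),rcond=None)[0]
    print(' dabba',len(wp),s[:2],np.sqrt(s[2]+s[0]**2+s[1]**2),wp.min(0),wp.max(0),'in dish',(s[:2]-C)@ex,(s[:2]-C)@ey)
```

```text
wrist spout n 2401 x max [92.5 95.3 96.2] y -20.48070817119045 20.84705418952096 z [110.2 111.8 123.1]
 rim 1663 tilt deg [-0.4  1.8] z 121.87847395159204 x -57.79483179490382 63.308901520440585 y -27.326370985977995 60.98213940728269
 nut [270 208   3  16  28] [ 11.9   1.5 121.6] [ 11.   -3.6 116.8] [ 12.8   5.6 125.2]
 dabba 1809 [ 447.9 -264. ] 55.20955822498606 [ 391.4 -323.8   58. ] [ 506.4 -224.3   67. ] in dish 96.32435377625637 0.5608583770612441
scene spout n 114 x max [92.5 94.5 95.3] y -22.084788264920522 18.95426135683483 z [109.4 112.7 124.2]
 rim 167 tilt deg [0.6 0.4] z 122.18598300653485 x -60.98217182126089 62.84905998522308 y -59.53216610676009 59.69017902517317
 nut [260 158   9   8  55] [ -5.1   2.1 124.3] [-13.7  -9.5 114.7] [  6.1  11.  132.9]
 dabba 114 [ 446.2 -262. ] 55.74815145740899 [ 390.9 -322.6   58.4] [ 505.  -226.9   68. ] in dish 94.72261312774847 -1.4193170075450539
```

```bash
python3 -c "
from rig import ctrl
s=ctrl.read_state();print(s['clock'],s['tool_pos'],s['joint_vel'].round(3));print(ctrl.hand_in())"
```

```text
16.9 [ 466.02280299 -169.42455538  166.5656375 ] [-0.    -0.001  0.     0.001  0.001 -0.     0.   ]
the job is handed in; nothing more can be done
None
```

I lifted the dish by its bar, turned it 92° clockwise towards the dabba on the right, and moved it over. I handed it in at 16.9 s, held still, with the spout over the dabba.

- **Spout:** it points at -101.2°, square to the tray's axis at -11.2°. The tip measures about 95 mm from the dish's centre. The dabba's mouth centre lies 95–96 mm along the same line, within about 1.5 mm sideways, so the tip is within a couple of millimetres of the middle.
- **Height:** the dish's underside is at about 100 mm, roughly 35 mm above the dabba's rim.
- **Level:** the scene camera's rim fit shows tilts of 0.6° and 0.4°. The wrist camera's fit shows 1.8° about one axis, which disagrees. I put that down to sloped inner faces getting into the fit, but did not check it further.
- **Nutmeg:** it was in the middle wherever it showed in the pictures taken after gripping, lifting, turning and moving. I had no pictures during the moves themselves.
- **Bystanders:** the dabba measured in the same place as before. The pots, spatula and green tins look unmoved, and so does the shaker, though the last picture shows only part of it.

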